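# Clamp a small book upright in the endband press

### The arm

A 6-joint arm with a two-finger parallel gripper is mounted at the origin on the work surface. World frame = base frame: x ahead of the robot, y to its left, z up, the work surface at z = 0. Lengths are in m, angles in rad, forces in N, time in s.
With the tool pointing down it reaches from about 0.4 to 0.825 m from the base axis. Payload 7 kg.
Tool frame: the origin (TCP) lies midway between the tips of the shut fingers; the grasp point (between the pads) lies 19 mm behind it; z points along the fingers, y is the line along which they close (so a half turn about z gives the same grasp; the last joint's range is limited). The gripper opens to 85 mm and grips with 20 to 120 N. Pads are 22 mm wide; open, the fingers measure 114 mm over their backs; the gripper's body (76 mm by 85 mm) begins 54 mm behind the grasp point. The pads swing forward as they close: fully open they stand 13 mm farther back than shut.
Start: joints at [-0.862, 0.359, 0.012, 0, -1.224, -0.288], TCP at [0.276, -0.616, 0.231] pointing down, gripper open.
Joint ranges: [-3.07, 3.07], [-1.43, 2.12], [-1.02, 1.25], [-3.03, 1.67], [-3.05, -0], [-3.03, 3.03]. Speed limits (rad/s): [2.39, 2.39, 3.01, 3.14, 3.14, 3.14].

### API

Orientations are given as a rotation vector (axis times angle).
In Python, from station import env, optics gives the robot as it stands. The module is installed in compiled form; this text tells all that it offers.
- The arm moves only by the tool apply_moves, never from a script. Its argument "motion" is one flat list of numbers, 7 for each row, row after row: the opening in per cent of the stroke, from 0 (shut) to 100 (fully open), then the shift along the tool's x, y, z in mm, then the turn, a rotation vector about the tool's x, y, z in degrees. A call has exactly 10 rows; each row is the pose to reach, as a shift and turn from the pose commanded when the call began, along the tool's axes at that moment; what a row does not reach only later rows make up. A row lasts 1/12 s, in which the tool goes at most 41.7 mm and 7.16 degrees, less where a joint would pass 70% of its speed; a pose out of reach is approached as far as the arm can. A call with a gripper value outside its range is refused whole. The fingers move at their own pace and stop on an object; "squeeze" is the grip in N (left out, the last holds). Time passes only in rows, so rows that repeat a pose let the fingers close, or fill a call up. It gives the time, the measured TCP pose, the force, the opening and the grip force at its end, in the units of the state.
- env.observe(): the state, without advancing time (a new reading comes with each control period).
- optics.snapshot(name): name is "scene" or "top"; returns a dict with "frame" (384x512x3 uint8, red, green, blue), "mtx" (3x3 intrinsics, pixels), "xyz" and "attitude" of the camera in the world. Camera axes: x right, y up, looking along -z (the intrinsics and any distortion apply to the point x, -y, -z); pixel columns grow to the right and rows downward; lengths in m; the calibration is good to about 2 mm. A picture is of the moment at which its call begins. There is no depth.
- env.job_done(): hands the job in; it is judged then, once.
The state is a dict: "t": time; "joint_pos": joint angles; "joint_vel": joint speeds; "effort": joint torques, N m; "tool_pos": TCP position; "orientation": TCP orientation; "force": force on the tool from outside, world axes, zero at the start; "torque": the same for the moment, N m; "opening": opening from 0.0 (shut) to 1.0 (fully open); "gripper_force": force on a finger pad.
Only numpy, scipy, OpenCV 4.12 (cv2) and the standard library are available. Lean on these libraries where they do the work, as an engineer would, in place of code of your own. Each camera call takes 0.05 s, during which the arm holds its last target. There are 200 camera calls.

### The job

Take the little parchment book from its stand and stand it on its tail, head up, on the floor of the wooden press, between the two cheeks and the side rails - the sliding cheek must first be drawn back by its red knob, and in there fingers fit only over the book's covers. Then slide the cheek up until the book is held snugly, flat against the fixed cheek with no play, and let go. Do not drop or crush the book, and leave the other things on the bench where they are.

Things in the scene. Friction and masses are not known exactly. Their poses are not given: they have to be found in the camera images.
- book: small parchment-bound book, a rigid block 32 mm thick (x, over the two covers) x 58 mm wide (y, spine at +y, fore-edge at -y) x 96 mm tall (z, tail to head), 0.17 kg. Origin: centre of its tail (underside when it stands). At the start it leans back 40 degrees on the stand: its z axis points up and to the stand's +x, 40 degrees from vertical, its y axis is parallel to the stand's y
- stand: narrow dark wooden book stand on a grey base plate (150 x 90 x 12 mm), fixed. Origin on the bench under it. Its sloping back board and the ledge under the tail are only 44 mm wide (y), so the book's spine and fore-edge overhang by 7 mm on each side; the back board reaches past the head. The middle of the book's tail rests at (-30, 0, 37) mm in this frame; the top of the board is about 110 mm high
- press: wooden endband press, fixed: base 110 (x) x 240 (y) x 12 mm high, origin on the bench near its middle. Fixed cheek at +y: 98 mm wide, top at 102 mm, clamping face at y = +85 mm looking to -y. Two aluminium guide rails along y, from the fixed cheek to y = -60 mm: inner faces at x = +37 and -37 mm, tops 124 mm above the bench, 16 mm above the head of a book standing in it
- press_floor (a point): point on the press floor (12 mm above the bench), in the middle between the rails, right at the fixed cheek's face; axes parallel to the press's
- carriage (a joint): sliding cheek of the press: the free gap between it and the fixed cheek, in m: 0 shut, 0.140 drawn fully back (stop); it slides along the press's y axis, opening towards -y, with about 4 N of friction, and stays where it is left. Cheek 70 mm wide, 50 mm thick, top 102 mm above the bench
- carriage_knob (a point): grip point of the upright red cylindrical knob (24 mm diameter) on top of the sliding cheek, 158 mm above the bench; the knob spans 102 to 176 mm above the bench. It is 36 mm behind the sliding cheek's clamping face
- bowl: small white porcelain bowl, 100 mm across, 40 mm high; origin under its centre
- pencil: orange pencil lying on the bench, 165 mm long, 8 mm thick
- folder: ivory-coloured flat folding tool, 140 x 22 x 5 mm, lying on the bench
- weight: brass cylinder weight, 52 mm across, 50 mm high
- jar: amber glass jar, 64 mm across, 85 mm high
- closed_book: large blue cloth-bound book lying closed, 120 x 170 x 30 mm
- brush: brush lying at the right side of the bench
Things that resemble listed ones, but are neither listed nor needed, are in the scene too. What is meant by the book is not blue or purple, and is the smaller of those in its own colour.

How it is judged:
At the end, for the whole second after the job is handed in: The book stands head up (within 0.06 rad) on the press floor between the rails, flat (within 0.07 rad) against the fixed cheek (within 2.5 mm), the sliding cheek closed on it with less than 1.8 mm of play in all (gap under 33.8 mm), at rest and let go (angle between book's own z axis and vertical below 0.06 rad and angle between the x axis of book and the y axis of press, either way round below 0.07 rad and x of book in the frame of press_floor between -0.011 and 0.011 m and y of book in the frame of press_floor between -0.0185 and -0.0135 m and z of book in the frame of press_floor between -0.004 and 0.004 m and value of joint carriage between 0.029 and 0.0338 m and linear speed of book below 0.02 m/s); the robot touches nothing.
It fails at once if the book is dropped or thrown: moves faster than 0.45 m/s (a fall of 10 mm) while the fingers do not hold it (linear speed of book above 0.45 m/s and contact force between the fingers and book below 0.05 N).
It fails at once if the book is crushed in the press (more than 50 N from each cheek, 100 N in all) (contact force between press and book above 100 N).
It fails at once if another thing on the bench is moved by more than 30 mm (distance of any of bowl, pencil, folder, weight, jar, closed_book, brush from where it was at the start of the episode above 0.03 m).
It also fails if it takes over 72 s, if anything falls off the work surface, if the arm or the gripper's body presses on something with over 40 N, if the wrist force passes 120 N, or if a joint passes its speed limit or range.

## Working session

There is one attempt and no reset: what is moved stays moved. The work goes in short steps, Python scripts to look and compute and a tool call to move; the robot and the scene stay as the last step left them, time stands still between calls to the robot, and variables do not carry over. Pictures are saved under pics/ and viewed, at most 10 in all, crops included, and the job is handed in when it is done.

Besides the shell and the picture viewer there is one more tool, called after "Request:" by a JSON object that holds its "op" and its "data", one argument or row to a line. apply_moves: Moves the arm, as the interface text tells. Its arguments: {"type":"object","properties":{"motion":{"type":"array","items":{"type":"number"}},"squeeze":{"type":"number"}},"required":["motion"]}

```bash
mkdir -p pics; cat > h.py <<'E'
import numpy as np,cv2
from scipy.spatial.transform import Rotation as R
from station import env,optics
def snap(n):
    s=optics.snapshot(n); s['Rm']=att(s['attitude']); return s
def att(a):
    a=np.array(a,float)
    return a if a.shape==(3,3) else (R.from_rotvec(a).as_matrix() if a.size==3 else R.from_quat(a).as_matrix())
def ray(s,u,v):
    d=np.linalg.inv(s['mtx'])@np.array([u,v,1.]); return s['Rm']@np.array([d[0],-d[1],-d[2]])
def onz(s,u,v,z):
    d=ray(s,u,v);o=np.array(s['xyz']);return o+d*(z-o[2])/d[2]
def proj(s,p):
    c=s['Rm'].T@(np.array(p)-s['xyz']);q=np.array(s['mtx'])@np.array([c[0],-c[1],-c[2]]);return q[:2]/q[2]
def two(s1,p1,s2,p2):
    d1,d2=ray(s1,*p1),ray(s2,*p2);A=np.stack([d1,-d2],1)
    t=np.linalg.lstsq(A,np.array(s2['xyz'])-s1['xyz'],rcond=None)[0]
    a=s1['xyz']+d1*t[0];b=s2['xyz']+d2*t[1];return (a+b)/2,np.linalg.norm(a-b)
E
python3 - <<'E'
from h import *
for n in("scene","top"):
    s=snap(n);cv2.imwrite(f"pics/{n}0.png",cv2.resize(s['frame'][:,:,::-1],(800,600),interpolation=cv2.INTER_CUBIC))
    print(n,s['mtx'],s['xyz'],s['attitude'],s.keys())
print(env.observe())
E
```

```text
scene [[389.93116614   0.         257.26161765]
 [  0.         389.93116614 185.58575954]
 [  0.           0.           1.        ]] [ 1.16461808 -0.00171786  1.02486852] [0.50465257 0.57370558 1.63009958] dict_keys(['frame', 'mtx', 'xyz', 'attitude', 'Rm'])
top [[473.89035633   0.         253.07732565]
 [  0.         473.89035633 192.52464126]
 [  0.           0.           1.        ]] [ 0.39791422 -0.0841158   1.30076763] [ 0.01998132 -0.04041045 -1.54887301] dict_keys(['frame', 'mtx', 'xyz', 'attitude', 'Rm'])
{'t': 0.1, 'joint_pos': array([-8.61914834e-01,  3.59329385e-01,  1.11363581e-02, -2.80911582e-04,
       -1.22409611e+00, -2.88114006e-01]), 'joint_vel': array([ 0.00053119, -0.00286056,  0.00335507,  0.00131863,  0.00094135,
        0.00118577]), 'effort': array([-1.61426931e-03, -5.84762156e+01,  2.94112337e+01,  6.95466399e+00,
       -3.14321718e-03,  1.85190981e-05]), 'tool_pos': array([ 0.27550897, -0.61574003,  0.23044707]), 'orientation': array([ 6.55827438e-01, -3.07188266e+00, -2.25754254e-03]), 'force': array([ 1.19859253, -0.38690164,  1.02640642]), 'torque': array([0.0270914 , 0.02285921, 0.03457284]), 'gripper_force': 0.0, 'opening': 0.9973387957521727}
```

View pics/scene0.png

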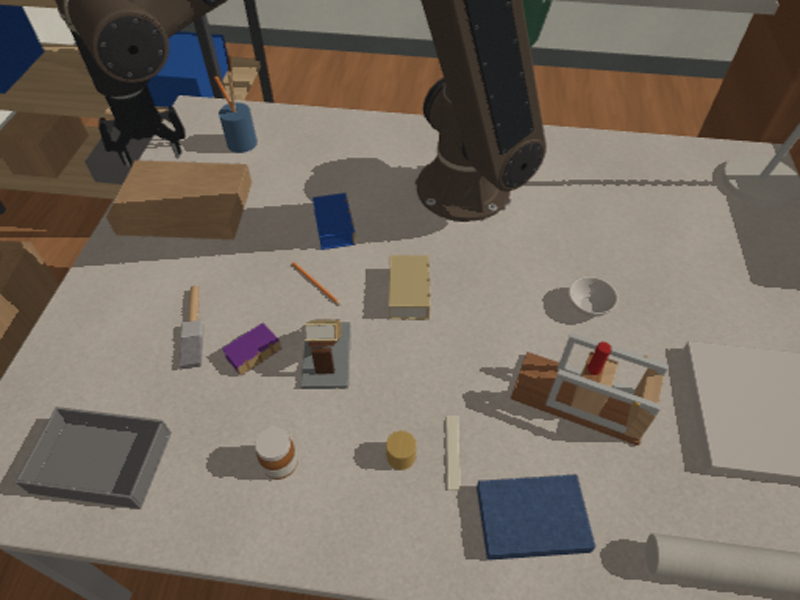

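View pics/top0.png

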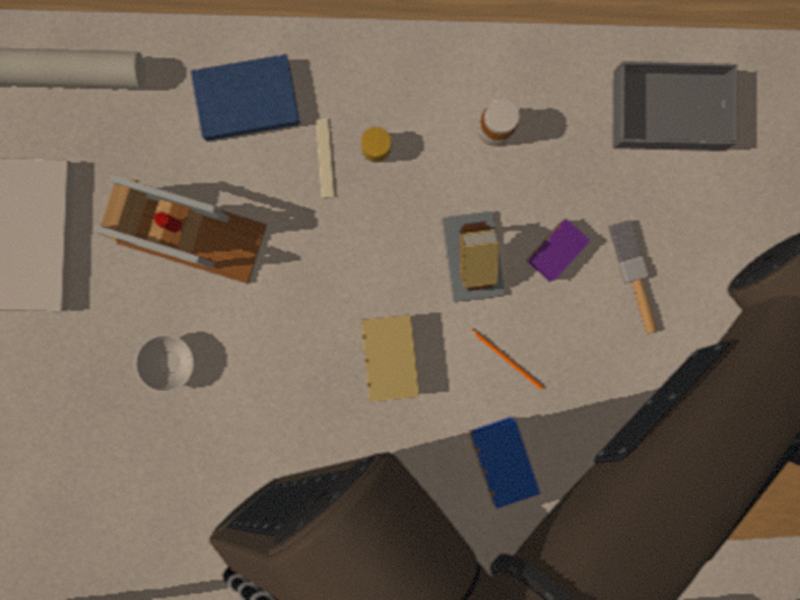

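The scene and top views agree. Two things are parchment-coloured: A, a larger book lying flat at top (390,357) / scene (410,285), and B, a small book leaning on the narrow stand at top (480,258) / scene (322,330). B fits, being the smaller one and on the stand. Its head points to world +x. The press is at top (185,230), with the knob at (168,222) and the fixed cheek at the left end. I'll confirm this in an enlarged crop.

```bash
python3 - <<'E'
from h import *
t=snap("top");s=snap("scene")
np.save("t.npy",t,allow_pickle=True);np.save("s.npy",s,allow_pickle=True)
def c(f,u,v,w,h,k): return cv2.resize(f[v:v+h,u:u+w,::-1],(w*k,h*k),interpolation=cv2.INTER_CUBIC)
a=np.vstack([c(t['frame'],270,125,65,73,4),c(s['frame'],180,190,65,73,4)])
b=np.vstack([c(t['frame'],55,105,125,73,4),c(s['frame'],310,210,125,73,4)])
cv2.imwrite("pics/crop1.png",np.hstack([a,b]))
E
```

```text
(no output)
```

View pics/crop1.png

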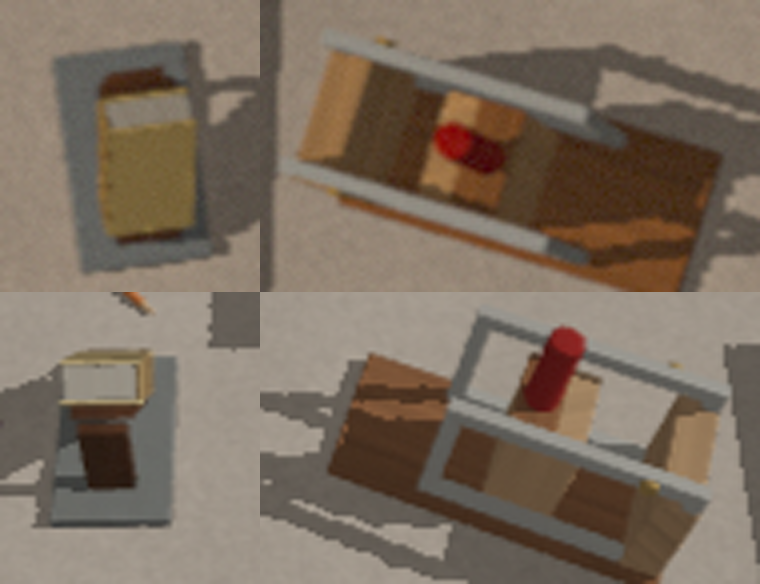

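Confirmed: the small parchment book B sits on the stand with its head to world +x and its spine (ribs) to +y. In the press, the knob top is at crop (453,141) and the rails run down-right to (592,112) and (550,243).

```bash
python3 - <<'E'
from h import *
t=np.load("t.npy",allow_pickle=True).item();s=np.load("s.npy",allow_pickle=True).item()
A=lambda x,y:(270+x/4-.4,125+y/4-.4)
B=lambda x,y:(55+(x-260)/4-.4,105+y/4-.4)
Bs=lambda x,y:(310+(x-260)/4-.4,210+(y-292)/4-.4)
As=lambda x,y:(180+x/4-.4,190+(y-292)/4-.4)
c=np.array([onz(t,*A(*p),.012) for p in[(53,60),(195,42),(212,257),(83,272)]]);print(c,c.mean(0))
for i in range(4):print(np.linalg.norm(c[i]-c[(i+1)%4]))
e=(c[0]+c[1]-c[2]-c[3]);print('stand yaw',np.degrees(np.arctan2(e[1],e[0])))
# yellow mask of the leaning book
hs=cv2.cvtColor(t['frame'],cv2.COLOR_RGB2HSV);m=cv2.inRange(hs,(20,90,60),(35,255,255));m[:140]=0;m[198:]=0;m[:,:280]=0;m[:,330:]=0
print('cover',cv2.minAreaRect(cv2.findNonZero(m)))
k,er=two(t,B(453,141),s,Bs(568,342));print('knobtop',k,er,onz(t,*B(453,141),.176))
r=[onz(t,*B(*p),.124) for p in[(330,40),(592,112),(285,167),(550,243)]];print(np.array(r))
for a,b in((0,1),(2,3)):
    d=r[a]-r[b];print('yaw',np.degrees(np.arctan2(-d[0],d[1])),np.linalg.norm(d))
d=(r[0]-r[1]);n=np.array([d[1],-d[0]])/np.linalg.norm(d);print('rail sep',(r[0]-r[2])[:2]@n)
print('base',[onz(t,*B(*p),.012) for p in[(720,155),(690,290)]])
print('T',R.from_rotvec(env.observe()['orientation']).as_matrix())
E
```

```text
[[ 0.59447252 -0.178732    0.012     ]
 [ 0.60914479 -0.27581877  0.012     ]
 [ 0.46200893 -0.28981044  0.012     ]
 [ 0.44984013 -0.20194059  0.012     ]] [ 0.52886659 -0.23657545  0.012     ]
0.09818918434227804
0.14779962213943773
0.08870844931566159
0.14648264746860665
stand yaw 7.265970495306299
cover ((306.768310546875, 164.91464233398438), (34.2337760925293, 24.51580047607422), 83.6598129272461)
knobtop [0.55950991 0.26169998 0.17090811] 0.0019629751340800214 [0.55882299 0.26116357 0.176     ]
[[0.62758584 0.35541641 0.124     ]
 [0.58641034 0.19162055 0.124     ]
 [0.54762923 0.3803209  0.124     ]
 [0.50409468 0.21507539 0.124     ]]
yaw -14.110801804885648 0.1688920026856155
yaw -14.759416088162395 0.1708839837449726
rail sep 0.08361566935427736
base [array([0.57694974, 0.1300219 , 0.012     ]), array([0.48433667, 0.14775873, 0.012     ])]
T [[-9.12802632e-01 -4.08400654e-01 -5.09772496e-04]
 [-4.08400956e-01  9.12802239e-01  8.55722393e-04]
 [ 1.15843890e-04  9.89297228e-04 -9.99999504e-01]]
```

Request:
{"op": "apply_moves", "data": {
  "motion": [100,-617,685,0,0,0,-51.5,100,-617,685,0,0,0,-51.5,100,-617,685,0,0,0,-51.5,100,-617,685,0,0,0,-51.5,100,-617,685,0,0,0,-51.5,100,-617,685,0,0,0,-51.5,100,-617,685,0,0,0,-51.5,100,-617,685,0,0,0,-51.5,100,-617,685,0,0,0,-51.5,100,-617,685,0,0,0,-51.5]
}}

```text
t: 1.03
tool_pos: [0.4038, -0.2177, 0.2315]
orientation: [-1.925, 2.482, -0.001]
force: [0.8, -0.3, 0.8]
opening: 1.001
gripper_force: 0.0
```

```bash
cat >> h.py <<'E'
def axes(h,tilt=0,az=0):
    """tool pointing down, y heading h deg; then leaned so the body goes towards heading az by tilt deg"""
    y=np.array([np.cos(np.radians(h)),np.sin(np.radians(h)),0]);z=np.array([0,0,-1.]);M=np.stack([np.cross(y,z),y,z],1)
    k=np.array([-np.sin(np.radians(az)),np.cos(np.radians(az)),0])
    return R.from_rotvec(k*np.radians(tilt))*R.from_matrix(M)
def go(p,h,tilt=0,az=0):
    o=env.observe();r=R.from_rotvec(o['orientation'])
    d=r.inv()*axes(h,tilt,az);v=d.as_rotvec(degrees=True)
    print('t',round(o['t'],2),'pos',o['tool_pos'].round(4),'F',o['force'].round(1),'open',round(o['opening'],3),'g',round(o['gripper_force'],1),'j',o['joint_pos'].round(2))
    print('shift',(r.inv().apply(np.array(p)-o['tool_pos'])*1000).round(1),'turn',v.round(1))
E
python3 -c "
from h import *
go([.559,.261,.231],165.6)"
```

```text
t 1.03 pos [ 0.4038 -0.2177  0.2315] F [ 0.8 -0.3  0.8] open 1.001 g 0.0 j [-0.06 -0.01 -0.44 -0.   -1.13 -0.19]
shift [-502.3  -31.4    0.6] turn [-0.  0.  0.]
```

Request:
{"op": "apply_moves", "data": {
  "motion": [100,-502,-31,0,0,0,0,100,-502,-31,0,0,0,0,100,-502,-31,0,0,0,0,100,-502,-31,0,0,0,0,100,-502,-31,0,0,0,0,100,-502,-31,0,0,0,0,100,-502,-31,0,0,0,0,100,-502,-31,0,0,0,0,100,-502,-31,0,0,0,0,100,-502,-31,0,0,0,0]
}}

```text
t: 1.87
tool_pos: [0.5321, 0.1791, 0.2314]
orientation: [-1.926, 2.481, 0.0]
force: [1.0, -0.4, 0.0]
opening: 0.997
gripper_force: 0.0
```

```bash
python3 -c "
from h import *
go([.559,.261,.14],165.6)"
```

```text
t 1.87 pos [0.5321 0.1791 0.2314] F [ 1.  -0.4  0. ] open 0.997 g 0.0 j [ 0.67  0.17 -0.24 -0.   -1.16 -0.92]
shift [-86.   -5.7  91.5] turn [-0.  0.  0.]
```

Request:
{"op": "apply_moves", "data": {
  "motion": [100,-42,-3,0,0,0,0,100,-84,-6,0,0,0,0,100,-86,-6,0,0,0,0,100,-86,-6,30,0,0,0,100,-86,-6,60,0,0,0,100,-86,-6,91,0,0,0,100,-86,-6,91,0,0,0,0,-86,-6,91,0,0,0,0,-86,-6,91,0,0,0,0,-86,-6,91,0,0,0],
  "squeeze": 40
}}

```text
t: 2.7
tool_pos: [0.5604, 0.2593, 0.1427]
orientation: [-1.924, 2.479, -0.0]
force: [-0.7, 0.5, -0.7]
opening: 0.602
gripper_force: 0.0
```

```bash
python3 -c "
from h import *
go([.559,.261,.14],165.6)"
```

```text
t 2.7 pos [0.5604 0.2593 0.1427] F [-0.7  0.5 -0.7] open 0.602 g 0.0 j [ 0.75  0.33 -0.24  0.   -0.99 -1.  ]
shift [-1.3  1.8  2.7] turn [-0.1  0.1  0. ]
```

Request:
{"op": "apply_moves", "data": {
  "motion": [0,0,0,0,0,0,0,0,0,0,0,0,0,0,0,0,0,0,0,0,0,0,0,0,0,0,0,0,0,0,0,0,0,0,0,0,0,0,0,0,0,0,0,0,0,0,0,0,0,0,5,0,0,0,0,0,0,12,0,0,0,0,0,0,20,0,0,0,0,0]
}}

```text
t: 3.53
tool_pos: [0.5552, 0.2412, 0.142]
orientation: [-1.924, 2.478, 0.001]
force: [-2.9, 6.7, 6.5]
opening: 0.268
gripper_force: 39.4
```

```bash
python3 -c "
from h import *
go([.559-.249*.0915,.261-.969*.0915,.14],165.6)"
```

```text
t 3.53 pos [0.5552 0.2412 0.142 ] F [-2.9  6.7  6.5] open 0.268 g 39.4 j [ 0.73  0.31 -0.27 -0.   -0.98 -0.98]
shift [71.4  1.3  1.7] turn [-0.1  0.2  0.1]
```

Request:
{"op": "apply_moves", "data": {
  "motion": [0,8,0,0,0,0,0,0,16,0,0,0,0,0,0,25,0,0,0,0,0,0,34,0,0,0,0,0,0,43,0,0,0,0,0,0,52,0,0,0,0,0,0,60,0,0,0,0,0,0,66,0,0,0,0,0,0,67,0,0,0,0,0,0,67,0,0,0,0,0]
}}

```text
t: 4.37
tool_pos: [0.5365, 0.1752, 0.142]
orientation: [-1.925, 2.481, 0.003]
force: [-12.2, 3.3, 13.7]
opening: 0.27
gripper_force: 40.2
```

Request:
{"op": "apply_moves", "data": {
  "motion": [100,0,0,0,0,0,0,100,0,0,0,0,0,0,100,0,0,0,0,0,0,100,0,0,0,0,0,0,100,0,0,0,0,0,0,100,0,0,0,0,0,0,100,0,0,-15,0,0,0,100,0,0,-50,0,0,0,100,0,0,-90,0,0,0,100,0,0,-120,0,0,0]
}}

```text
t: 5.2
tool_pos: [0.5381, 0.1742, 0.263]
orientation: [-1.925, 2.481, -0.001]
force: [1.5, 0.4, 0.5]
opening: 1.0
gripper_force: 0.0
```

```bash
python3 - <<'E'
from h import *
t=snap("top")
# red knob
hs=cv2.cvtColor(t['frame'],cv2.COLOR_RGB2HSV);m=cv2.inRange(hs,(0,150,60),(6,255,255))|cv2.inRange(hs,(172,150,60),(180,255,255))
n,l,st,c=cv2.connectedComponentsWithStats(m);print([(st[i],c[i]) for i in range(1,n) if st[i,4]>15])
# stand frame 
yaw=np.radians(7.3);o=np.array([.5289,-.2366,0]);Rz=R.from_euler('z',yaw)
S=lambda p:o+Rz.apply(p)
z=np.array([.643,0,.766]);x=np.array([.766,0,-.643]);tail=np.array([-.030,0,.037])
B=lambda a,b,c:S(tail+a*x+b*np.array([0,1,0])+c*z)
for p in[(-.016,.029,0),(-.016,-.029,0),(-.016,-.029,.096),(-.016,.029,.096)]:print(proj(t,B(*p)).round(1))
m=cv2.inRange(hs,(20,90,60),(35,255,255));m[:140]=0;m[198:]=0;m[:,:280]=0;m[:,330:]=0
print(cv2.boxPoints(cv2.minAreaRect(cv2.findNonZero(m))).round(1).tolist())
g=B(0,0,.072);print('grasp',g,'tcp',g-.019*Rz.apply(z))
go(g-.019*Rz.apply(z)+.12*Rz.apply(z),97.3,40,7.3)
go(g-.019*Rz.apply(z)+.12*Rz.apply(z),277.3,40,7.3)
E
```

```text
[(array([134, 147,  15,  12, 114], dtype=int32), array([140.85087719, 152.1754386 ]))]
[296.  179.6]
[317.7 177.3]
[319.4 150.8]
[296.4 153.2]
[[296.0, 147.0], [318.0, 147.0], [318.0, 183.0], [296.0, 183.0]]
grasp [ 0.54506391 -0.23452936  0.092152  ] tcp [ 0.53294594 -0.2360817   0.077598  ]
t 5.25 pos [0.5406 0.1751 0.2694] F [4.  1.2 8.1] open 1.003 g 0.0 j [ 0.66  0.15 -0.18  0.   -1.23 -0.91]
shift [ 372.4 -165.3   99.1] turn [-24.   35.6  65.4]
t 5.25 pos [0.5406 0.1751 0.2694] F [4.  1.2 8.1] open 1.003 g 0.0 j [ 0.66  0.15 -0.18  0.   -1.23 -0.91]
shift [ 372.4 -165.3   99.1] turn [ -39.4  -26.6 -106.2]
```

Request:
{"op": "apply_moves", "data": {
  "motion": [100,372,-165,95,-24,35.6,65.4,100,372,-165,95,-24,35.6,65.4,100,372,-165,95,-24,35.6,65.4,100,372,-165,95,-24,35.6,65.4,100,372,-165,95,-24,35.6,65.4,100,372,-165,95,-24,35.6,65.4,100,372,-165,95,-24,35.6,65.4,100,372,-165,95,-24,35.6,65.4,100,372,-165,95,-24,35.6,65.4,100,372,-165,95,-24,35.6,65.4]
}}

```text
t: 6.08
tool_pos: [0.6051, -0.2273, 0.1647]
orientation: [0.285, -2.469, 0.057]
force: [1.4, 0.9, 0.9]
opening: 0.999
gripper_force: 0.0
```

```bash
python3 - <<'E'
from h import *
for a in(.12,0):
    z=np.array([.643*np.cos(.1274),.643*np.sin(.1274),.766])
    go(np.array([.5329,-.2361,.0776])+a*z,97.3,40,7.3)
E
```

```text
t 6.08 pos [ 0.6051 -0.2273  0.1647] F [1.4 0.9 0.9] open 0.999 g 0.0 j [ 0.01  0.73  0.28  0.11 -1.76 -1.36]
shift [-0.6  0.2 -6.5] turn [-2.   2.3  5.2]
t 6.08 pos [ 0.6051 -0.2273  0.1647] F [1.4 0.9 0.9] open 0.999 g 0.0 j [ 0.01  0.73  0.28  0.11 -1.76 -1.36]
shift [  4.1   4.6 113.3] turn [-2.   2.3  5.2]
```

Request:
{"op": "apply_moves", "data": {
  "motion": [100,0,0,0,-2,2.3,5.2,100,0,0,0,-2,2.3,5.2,100,0,0,0,-2,2.3,5.2,100,0.5,1,10,-2,2.3,5.2,100,1,1.5,20,-2,2.3,5.2,100,1,1.8,33,-2,2.3,5.2,100,1,1.8,33,-2,2.3,5.2,100,1,1.8,33,-2,2.3,5.2,100,1,1.8,33,-2,2.3,5.2,100,1,1.8,33,-2,2.3,5.2]
}}

```text
t: 6.92
tool_pos: [0.5847, -0.2275, 0.1412]
orientation: [0.163, -2.444, 0.057]
force: [0.7, -0.2, -0.6]
opening: 1.002
gripper_force: 0.0
```

```bash
python3 - <<'E'
from h import *
go(np.array([.5329,-.2361,.0776]),97.3,40,7.3)
t=snap("top");s=snap("scene")
c=lambda f,u,v:cv2.resize(f[v:v+80,u:u+80,::-1],(400,400),interpolation=cv2.INTER_CUBIC)
cv2.imwrite("pics/ap.png",np.hstack([c(t['frame'],265,110),c(s['frame'],165,180)]))
E
```

```text
t 6.92 pos [ 0.5847 -0.2275  0.1412] F [ 0.7 -0.2 -0.6] open 1.002 g 0.0 j [-0.01  0.75  0.24  0.09 -1.75 -1.45]
shift [-0.2 -1.8 82.5] turn [-0.2  0.3  0.3]
```

View pics/ap.png

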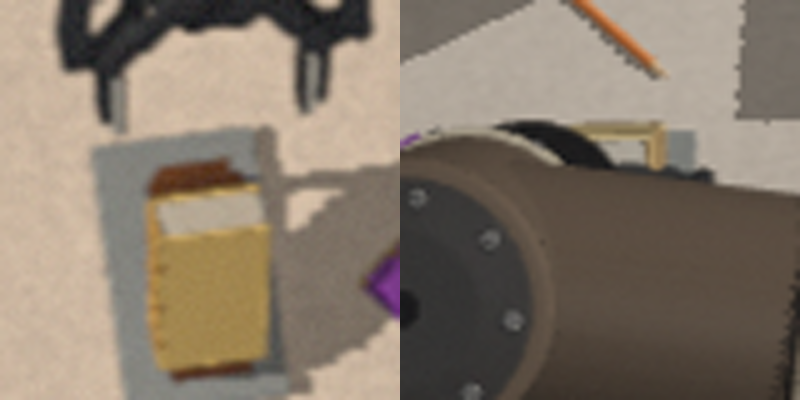

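Request:
{"op": "apply_moves", "data": {
  "motion": [100,0,-2,15,0,0,0,100,0,-2,30,0,0,0,100,0,-2,45,0,0,0,100,0,-2,60,0,0,0,100,0,-2,72,0,0,0,100,0,-2,80,0,0,0,100,0,-2,82,0,0,0,100,0,-2,82,0,0,0,40,0,-2,82,0,0,0,40,0,-2,82,0,0,0],
  "squeeze": 40
}}

```text
t: 7.85
tool_pos: [0.5329, -0.2367, 0.0776]
orientation: [0.161, -2.444, 0.057]
force: [1.5, 3.0, 2.3]
opening: 0.748
gripper_force: 2.3
```

Request:
{"op": "apply_moves", "data": {
  "motion": [30,0,0,0,0,0,0,30,0,0,0,0,0,0,30,0,0,0,0,0,0,30,0,0,0,0,0,0,30,0,0,0,0,0,0,30,0,0,0,0,0,0,30,0,0,0,0,0,0,30,0,0,0,0,0,0,30,0,0,0,0,0,0,30,0,0,0,0,0,0]
}}

```text
t: 8.68
tool_pos: [0.533, -0.2364, 0.0777]
orientation: [0.162, -2.444, 0.057]
force: [3.4, 4.2, 5.8]
opening: 0.667
gripper_force: 43.2
```

```bash
python3 - <<'E'
from h import *
go(np.array([.5329,-.2361,.0776]),97.3,40,7.3)
E
```

```text
t 8.68 pos [ 0.533  -0.2364  0.0777] F [3.4 4.2 5.8] open 0.667 g 43.2 j [-0.02  0.73  0.05  0.1  -1.57 -1.45]
shift [-0.   0.4  0.1] turn [-0.1  0.3  0.2]
```

Request:
{"op": "apply_moves", "data": {
  "motion": [30,4,0,-4,0,0,0,30,10,0,-11,0,0,0,30,18,0,-20,0,0,0,30,28,0,-32,0,0,0,30,38,0,-45,0,0,0,30,48,0,-57,0,0,0,30,58,0,-69,0,0,0,30,64,0,-77,0,0,0,30,64,0,-77,0,0,0,30,64,0,-77,0,0,0]
}}

```text
t: 9.52
tool_pos: [0.5322, -0.2368, 0.1776]
orientation: [0.161, -2.444, 0.056]
force: [0.6, -0.1, -2.8]
opening: 0.672
gripper_force: 42.9
```

```bash
python3 - <<'E'
from h import *
go(np.array([.535,-.06,.16]),165.6)
E
```

```text
t 9.52 pos [ 0.5322 -0.2368  0.1776] F [ 0.6 -0.1 -2.8] open 0.672 g 42.9 j [-0.02  0.64  0.12  0.1  -1.74 -1.44]
shift [-31.2 174.9  -2.8] turn [ 23.6 -34.8 -65.2]
```

Request:
{"op": "apply_moves", "data": {
  "motion": [30,-3,17,0,2,-3,-6,30,-6,35,0,4.5,-6.6,-12.4,30,-9,52,-1,6.8,-10,-18.8,30,-12,70,-1,9,-13.3,-25,30,-16,87,-1,11.2,-16.6,-31,30,-19,105,-2,13.4,-19.8,-37,30,-22,122,-2,15.6,-23,-43,30,-25,140,-2,17.8,-26.2,-49,30,-28,157,-3,20,-29.5,-55.2,30,-31,175,-3,22,-32.4,-60.8]
}}

```text
t: 10.35
tool_pos: [0.5338, -0.059, 0.1591]
orientation: [1.786, -2.513, 0.003]
force: [-0.5, 0.7, -1.7]
opening: 0.676
gripper_force: 43.6
```

```bash
python3 - <<'E'
from h import *
go(np.array([.535,-.06,.06]),165.6)
E
```

```text
t 10.35 pos [ 0.5338 -0.059   0.1591] F [-0.5  0.7 -1.7] open 0.676 g 43.6 j [ 0.27  0.22 -0.37  0.03 -1.03 -0.62]
shift [-4.3 -4.6 98.9] turn [ 2.  -2.7 -4.8]
```

Request:
{"op": "apply_moves", "data": {
  "motion": [30,0,0,0,2,-2.7,-4.8,30,0,0,0,2,-2.7,-4.8,30,0,0,10,2,-2.7,-4.8,30,-1,-1,25,2,-2.7,-4.8,30,-2,-2,40,2,-2.7,-4.8,30,-2,-2,55,2,-2.7,-4.8,30,-3,-3,70,2,-2.7,-4.8,30,-3,-3,82,2,-2.7,-4.8,30,-4,-4,92,2,-2.7,-4.8,30,-4,-4,94,2,-2.7,-4.8]
}}

```text
t: 11.18
tool_pos: [0.5341, -0.0614, 0.0626]
orientation: [1.912, -2.484, -0.001]
force: [-0.4, -0.2, -2.1]
opening: 0.678
gripper_force: 43.7
```

```bash
python3 - <<'E'
from h import *
go(np.array([.535,-.06,.053]),165.6)
s=snap("scene")
cv2.imwrite("pics/place.png",cv2.resize(s['frame'][120:270,190:390,::-1],(800,600),interpolation=cv2.INTER_CUBIC))
E
```

```text
t 11.18 pos [ 0.5341 -0.0614  0.0626] F [-0.4 -0.2 -2.1] open 0.678 g 43.7 j [ 0.25  0.31 -0.5   0.   -0.77 -0.51]
shift [-1.6 -0.6  9.6] turn [ 0.3 -0.3 -0.4]
```

View pics/place.png

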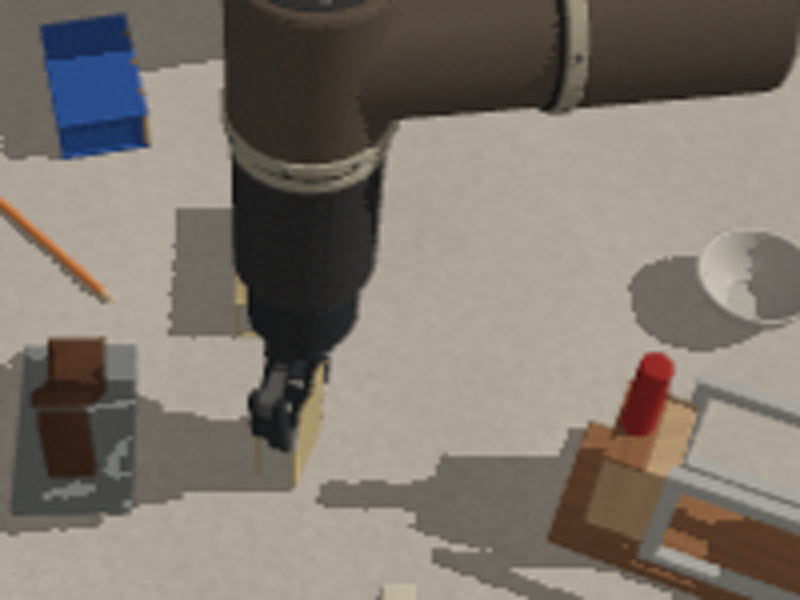

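Request:
{"op": "apply_moves", "data": {
  "motion": [30,0,0,2,0,0,0,30,0,0,4,0,0,0,30,0,0,5,0,0,0,30,0,0,6,0,0,0,30,0,0,7,0,0,0,30,0,0,7.5,0,0,0,30,0,0,8,0,0,0,30,0,0,8,0,0,0,30,0,0,8,0,0,0,30,0,0,8,0,0,0]
}}

```text
t: 12.07
tool_pos: [0.5357, -0.0609, 0.0591]
orientation: [1.919, -2.487, 0.003]
force: [-4.1, 1.0, 8.6]
opening: 0.676
gripper_force: 44.6
```

Request:
{"op": "apply_moves", "data": {
  "motion": [30,0,0,0.5,0,0,0,30,0,0,0.5,0,0,0,30,0,0,1,0,0,0,30,0,0,1,0,0,0,30,0,0,1.5,0,0,0,30,0,0,1.5,0,0,0,30,0,0,2,0,0,0,30,0,0,2,0,0,0,30,0,0,2,0,0,0,30,0,0,2,0,0,0]
}}

```text
t: 12.9
tool_pos: [0.5357, -0.0609, 0.0589]
orientation: [1.92, -2.487, 0.004]
force: [-11.5, 3.7, 28.1]
opening: 0.671
gripper_force: 46.5
```

Request:
{"op": "apply_moves", "data": {
  "motion": [30,0,0,-2,0,0,0,30,0,0,-2,0,0,0,80,0,0,-2,0,0,0,90,0,0,-2,0,0,0,100,0,0,-2,0,0,0,100,0,0,-2,0,0,0,100,0,0,-2,0,0,0,100,0,0,-15,0,0,0,100,0,0,-40,0,0,0,100,0,0,-75,0,0,0]
}}

```text
t: 13.73
tool_pos: [0.5335, -0.0611, 0.1289]
orientation: [1.914, -2.483, -0.002]
force: [0.5, 0.1, 0.6]
opening: 1.002
gripper_force: 0.0
```

Request:
{"op": "apply_moves", "data": {
  "motion": [100,0,0,-20,0,0,-7,100,0,0,-20,0,0,-14,100,0,0,-20,0,0,-21,100,0,0,-20,0,0,-28,100,0,0,-20,0,0,-35,100,0,0,-20,0,0,-42,100,0,0,-20,0,0,-49,100,0,0,-20,0,0,-56,100,0,0,-20,0,0,-63,100,0,0,-20,0,0,-70]
}}

```text
t: 14.57
tool_pos: [0.5354, -0.0607, 0.1505]
orientation: [2.999, -0.928, 0.0]
force: [0.2, -0.3, 0.1]
opening: 0.998
gripper_force: 0.0
```

```bash
python3 - <<'E'
from h import *
go(np.array([.535,-.06,.16]),255.6)
t=snap("top");s=snap("scene");np.save("t.npy",t,allow_pickle=True);np.save("s.npy",s,allow_pickle=True)
c=lambda f,u,v:cv2.resize(f[v:v+80,u:u+80,::-1],(400,400),interpolation=cv2.INTER_CUBIC)
cv2.imwrite("pics/up.png",np.hstack([c(t['frame'],200,110),c(s['frame'],220,180)]))
E
```

```text
t 14.57 pos [ 0.5354 -0.0607  0.1505] F [ 0.2 -0.3  0.1] open 0.998 g 0.0 j [ 0.25  0.21 -0.4   0.   -0.97  0.72]
shift [-0.7 -0.4 -9.5] turn [  0.1  -0.  -20. ]
```

View pics/up.png

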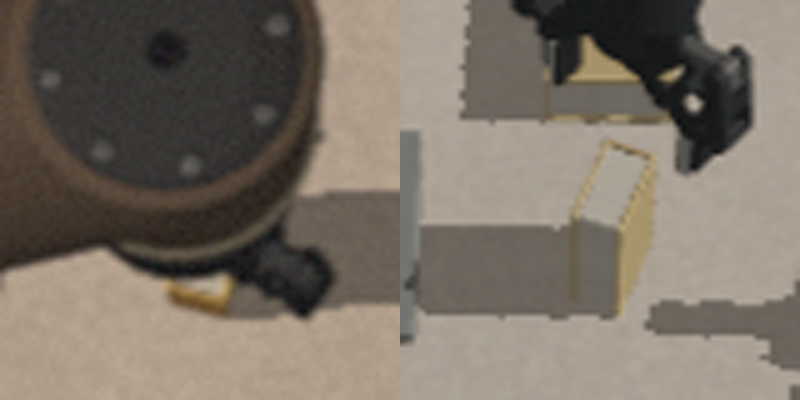

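The book is standing upright. Its head corners in the scene crop are about (607,140), (655,155), (618,228) and (572,214).

```bash
python3 - <<'E'
from h import *
s=np.load("s.npy",allow_pickle=True).item()
c=np.array([onz(s,220+(x-400)/5-.4,180+y/5-.4,.096)[:2] for x,y in[(607,140),(655,155),(618,228),(572,214)]])
print(c.round(4),c.mean(0));
for i in range(4):
    d=c[(i+1)%4]-c[i];print(np.linalg.norm(d).round(4),np.degrees(np.arctan2(d[1],d[0])).round(1))
E
```

```text
[[ 0.5035 -0.0769]
 [ 0.5105 -0.0479]
 [ 0.5633 -0.0631]
 [ 0.5574 -0.0902]] [ 0.53368255 -0.06951194]
0.0298 76.5
0.055 -16.1
0.0277 -102.4
0.0555 166.2
```

```bash
python3 - <<'E'
from h import *
go(np.array([.534,-.068,.051]),255.6)
E
```

```text
t 14.67 pos [ 0.5354 -0.0608  0.1505] F [-0.3  0.5 -0.5] open 0.999 g 0.0 j [ 0.25  0.21 -0.4   0.   -0.97  0.71]
shift [ 2.9  6.5 99.5] turn [  0.1  -0.  -20.2]
```

Request:
{"op": "apply_moves", "data": {
  "motion": [100,3,6.5,0,0,0,-7,100,3,6.5,0,0,0,-14,100,3,6.5,0,0,0,-20,100,3,6.5,15,0,0,-20,100,3,6.5,35,0,0,-20,100,3,6.5,55,0,0,-20,100,3,6.5,75,0,0,-20,100,3,6.5,90,0,0,-20,100,3,6.5,99,0,0,-20,80,3,6.5,99,0,0,-20],
  "squeeze": 25
}}

```text
t: 15.5
tool_pos: [0.533, -0.0682, 0.0498]
orientation: [3.112, -0.407, -0.005]
force: [0.3, 0.1, 0.6]
opening: 0.884
gripper_force: 0.0
```

Request:
{"op": "apply_moves", "data": {
  "motion": [70,0,0,0,0,0,0,60,0,0,0,0,0,0,54,0,0,0,0,0,0,50,0,0,0,0,0,0,46,0,0,0,0,0,0,42,0,0,0,0,0,0,38,0,0,0,0,0,0,34,0,0,0,0,0,0,20,0,0,0,0,0,0,10,0,0,0,0,0,0]
}}

```text
t: 16.33
tool_pos: [0.5344, -0.0681, 0.0521]
orientation: [3.114, -0.402, 0.001]
force: [-1.2, -0.3, 5.4]
opening: 0.369
gripper_force: 24.9
```

```bash
python3 - <<'E'
from h import *
go(np.array([.534,-.068,.051]),255.6)
E
```

```text
t 16.33 pos [ 0.5344 -0.0681  0.0521] F [-1.2 -0.3  5.4] open 0.369 g 24.9 j [ 0.24  0.32 -0.51  0.   -0.74  1.07]
shift [-0.4  0.   1.1] turn [ 0.1 -0.  -0.3]
```

Request:
{"op": "apply_moves", "data": {
  "motion": [10,0,0,0,0,0,0,10,0,0,-5,0,0,0,10,0,0,-15,0,0,0,10,0,0,-40,0,0,0,10,0,0,-65,0,0,0,10,0,0,-95,0,0,0,10,0,0,-125,0,0,0,10,0,0,-155,0,0,0,10,0,0,-185,0,0,0,10,0,0,-208,0,0,0],
  "squeeze": 40
}}

```text
t: 17.17
tool_pos: [0.5343, -0.0676, 0.263]
orientation: [3.114, -0.402, 0.004]
force: [1.3, -0.7, -3.0]
opening: 0.37
gripper_force: 39.9
```

```bash
python3 - <<'E'
from h import *
go(np.array([.5676,.2906,.26]),255.6)
E
```

```text
t 17.17 pos [ 0.5343 -0.0676  0.263 ] F [ 1.3 -0.7 -3. ] open 0.37 g 39.9 j [ 0.24  0.11 -0.24  0.   -1.22  1.07]
shift [ -58.8 -354.9    2.5] turn [ 0.1 -0.1 -0.3]
```

Request:
{"op": "apply_moves", "data": {
  "motion": [10,-4,-20,0,0,0,0,10,-10,-60,0,0,0,0,10,-17,-100,0,0,0,0,10,-23,-140,0,0,0,0,10,-30,-180,0,0,0,0,10,-37,-220,0,0,0,0,10,-43,-260,0,0,0,0,10,-50,-300,0,0,0,0,10,-56,-335,0,0,0,0,10,-59,-355,0,0,0,0]
}}

```text
t: 18.0
tool_pos: [0.5669, 0.2943, 0.2588]
orientation: [3.114, -0.399, -0.001]
force: [0.6, 0.4, -2.7]
opening: 0.37
gripper_force: 40.2
```

```bash
python3 - <<'E'
from h import *
go(np.array([.5676,.2906,.07]),255.6)
s=snap("scene");np.save("s.npy",s,allow_pickle=True)
cv2.imwrite("pics/pr.png",cv2.resize(s['frame'][160:310,290:490,::-1],(800,600),interpolation=cv2.INTER_CUBIC))
E
```

```text
t 18.0 pos [0.5669 0.2943 0.2588] F [ 0.6  0.4 -2.7] open 0.37 g 40.2 j [ 0.78  0.29 -0.03  0.   -1.26  0.53]
shift [  1.6   3.1 188.9] turn [ 0.1  0.  -0.2]
```

View pics/pr.png

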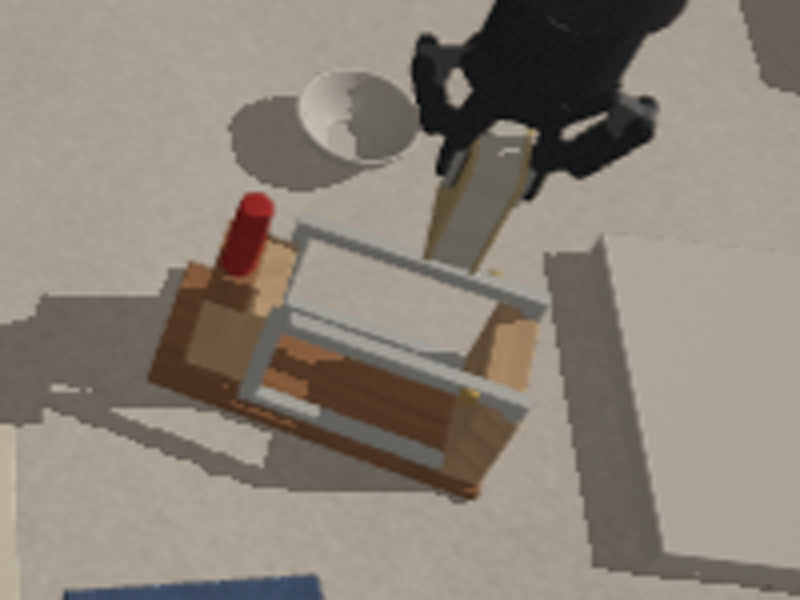

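```bash
python3 - <<'E'
from h import *
s=np.load("s.npy",allow_pickle=True).item()
N=lambda x,y:(290+x/4-.4,160+y/4-.4)
r=np.array([onz(s,*N(*p),.124)[:2] for p in[(302,227),(546,302),(284,318),(527,406)]]);print(r.round(4))
for a,b in((0,1),(2,3)):
    d=r[b]-r[a];print('yaw',np.degrees(np.arctan2(-d[0],d[1])),np.linalg.norm(d))
y=np.array([.249,.969]);x=np.array([.969,-.249]);
for p in r:
    q=p-[.5602,.2615];print((q@x).round(4),(q@y).round(4))
k=onz(s,*N(258,203),.176)[:2]-[.5602,.2615];print('knob',k@x,k@y)
# book tail corners
go(np.array([.5659,.2838,.07]),255.6)
for p in[(-.016,-.029),(.016,-.029),(-.016,.029),(.016,.029)]:
    print((np.array(proj(s,[*(np.array([.5669,.2943])+y*p[0]+x*p[1]),.207]))-[290,160])*4)
E
```

```text
[[0.5149 0.217 ]
 [0.555  0.3774]
 [0.5909 0.2021]
 [0.6365 0.3546]]
yaw -14.053432592010317 0.16533984540844898
yaw -16.65453224845771 0.15914536306023042
-0.0328 -0.0544
-0.0339 0.111
0.0445 -0.0499
0.0508 0.1092
knob -0.0015194658343196394 -0.088523959219972
t 18.05 pos [0.5674 0.2963 0.2583] F [ 3.2  3.  -1.6] open 0.374 g 40.3 j [ 0.79  0.29 -0.03  0.   -1.26  0.53]
shift [  1.8  12.1 188.3] turn [ 0.1  0.  -0.1]
[438.0697518  189.63405674]
[488.7499994  204.88768261]
[423.04520523 259.94703555]
[475.38464437 276.28017169]
```

Request:
{"op": "apply_moves", "data": {
  "motion": [10,1,6,0,0,0,0,10,2,12,0,0,0,0,10,2,12,15,0,0,0,10,2,12,40,0,0,0,10,2,12,65,0,0,0,10,2,12,75,0,0,0,10,2,12,85,0,0,0,10,2,12,95,0,0,0,10,2,12,105,0,0,0,10,2,12,110,0,0,0]
}}

```text
t: 18.88
tool_pos: [0.5662, 0.2782, 0.1482]
orientation: [3.113, -0.403, -0.001]
force: [-0.6, 0.4, -2.0]
opening: 0.369
gripper_force: 40.2
```

```bash
python3 - <<'E'
from h import *
go(np.array([.5659,.2838,.068]),255.6)
E
```

```text
t 18.88 pos [0.5662 0.2782 0.1482] F [-0.6  0.4 -2. ] open 0.369 g 40.2 j [ 0.77  0.35 -0.2   0.   -1.02  0.55]
shift [-1.7 -5.6 80.2] turn [ 0.1  0.  -0.3]
```

Request:
{"op": "apply_moves", "data": {
  "motion": [10,0,-2,10,0,0,0,10,0,-4,22,0,0,0,10,0,-4,34,0,0,0,10,0,-4,46,0,0,0,10,0,-4,58,0,0,0,10,0,-4,66,0,0,0,10,0,-4,72,0,0,0,10,0,-4,76,0,0,0,10,0,-4,77,0,0,0,10,0,-4,77,0,0,0]
}}

```text
t: 19.72
tool_pos: [0.5673, 0.2821, 0.0719]
orientation: [3.113, -0.402, -0.0]
force: [-0.0, -0.8, -2.7]
opening: 0.369
gripper_force: 40.2
```

Request:
{"op": "apply_moves", "data": {
  "motion": [10,0,0,1,0,0,0,10,0,0,1.5,0,0,0,10,0,0,2,0,0,0,10,0,0,2.5,0,0,0,10,0,0,3,0,0,0,10,0,0,3.5,0,0,0,10,0,0,4,0,0,0,10,0,0,4.5,0,0,0,10,0,0,5,0,0,0,10,0,0,5,0,0,0]
}}

```text
t: 20.55
tool_pos: [0.5672, 0.2821, 0.0668]
orientation: [3.113, -0.402, -0.0]
force: [0.6, 0.1, -2.3]
opening: 0.371
gripper_force: 40.2
```

Request:
{"op": "apply_moves", "data": {
  "motion": [10,0,0,0.5,0,0,0,10,0,0,1,0,0,0,10,0,0,1.5,0,0,0,10,0,0,2,0,0,0,10,0,0,2.5,0,0,0,10,0,0,3,0,0,0,10,0,0,3.3,0,0,0,10,0,0,3.3,0,0,0,10,0,0,3.3,0,0,0,10,0,0,3.3,0,0,0]
}}

```text
t: 21.38
tool_pos: [0.5673, 0.2821, 0.0642]
orientation: [3.114, -0.402, 0.0]
force: [-2.5, -1.2, 5.5]
opening: 0.372
gripper_force: 41.1
```

Request:
{"op": "apply_moves", "data": {
  "motion": [42,0,0,0,0,0,0,46,0,0,0,0,0,0,52,0,0,0,0,0,0,60,0,0,0,0,0,0,65,0,0,0,0,0,0,65,0,0,0,0,0,0,65,0,0,0,0,0,0,65,0,0,-8,0,0,0,65,0,0,-20,0,0,0,65,0,0,-40,0,0,0]
}}

```text
t: 22.22
tool_pos: [0.5665, 0.2816, 0.1034]
orientation: [3.112, -0.402, -0.003]
force: [0.1, 0.4, -0.1]
opening: 0.651
gripper_force: 0.0
```

Request:
{"op": "apply_moves", "data": {
  "motion": [65,0,0,-30,0,0,0,65,0,0,-60,0,0,0,65,0,0,-90,0,0,0,65,0,0,-120,0,0,0,100,0,0,-140,0,0,0,100,0,0,-140,0,0,7,100,0,0,-140,0,0,14,100,0,0,-140,0,0,21,100,0,0,-140,0,0,28,100,0,0,-140,0,0,35]
}}

```text
t: 23.05
tool_pos: [0.5674, 0.2825, 0.2454]
orientation: [2.846, -1.329, 0.002]
force: [0.4, -0.3, 0.2]
opening: 1.001
gripper_force: 0.0
```

```bash
python3 - <<'E'
from h import *
# knob grip point at press y -88.5, x -1
y=np.array([.249,.969]);x=np.array([.969,-.249]);k=np.array([.5602,.2615])-.0885*y-.001*x;print(k)
go([*k,.24],165.6)
s=snap("scene")
cv2.imwrite("pics/in.png",cv2.resize(s['frame'][160:310,290:490,::-1],(800,600),interpolation=cv2.INTER_CUBIC))
E
```

```text
[0.5371945 0.1759925]
t 23.05 pos [0.5674 0.2825 0.2454] F [ 0.4 -0.3  0.2] open 1.001 g 0.0 j [ 0.77  0.28 -0.06  0.   -1.22 -0.07]
shift [62.3 91.5  5.5] turn [-0.  -0.1 54.3]
```

View pics/in.png

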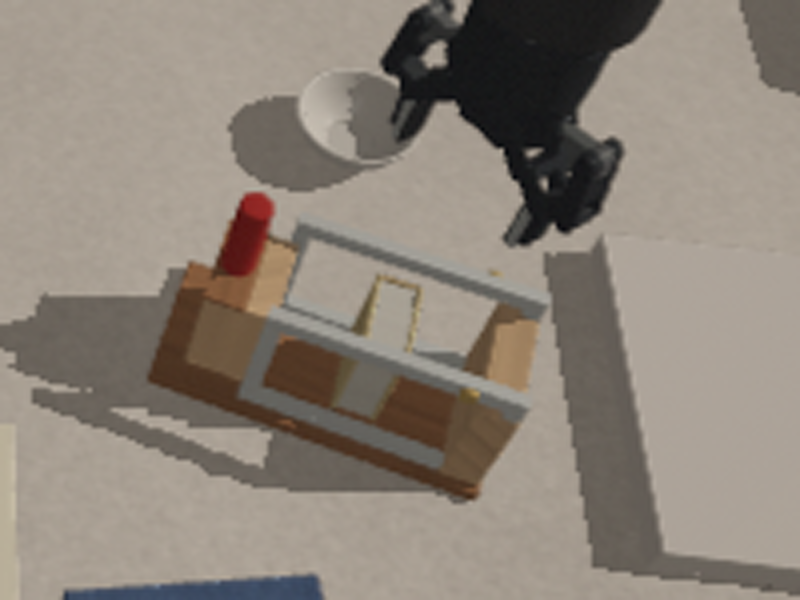

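The book stands upright in the press, with its head at (390,310) between the rails. Next I'll close the cheek.

Request:
{"op": "apply_moves", "data": {
  "motion": [100,10,15,0,0,0,7,100,25,35,0,0,0,14,100,40,60,0,0,0,21,100,55,80,0,0,0,28,100,62,91,0,0,0,35,100,62,91,0,0,0,42,100,62,91,0,0,0,49,100,62,91,0,0,0,54,100,62,91,0,0,0,54,100,62,91,0,0,0,54],
  "squeeze": 25
}}

```text
t: 23.93
tool_pos: [0.5381, 0.1764, 0.2449]
orientation: [1.946, -2.466, 0.002]
force: [-0.1, 0.3, -0.3]
opening: 1.0
gripper_force: 0.0
```

```bash
python3 - <<'E'
from h import *
go([.5372,.176,.14],165.6)
E
```

```text
t 23.93 pos [0.5381 0.1764 0.2449] F [-0.1  0.3 -0.3] open 1.0 g 0.0 j [ 0.66  0.17 -0.21  0.   -1.19 -0.9 ]
shift [  0.4   0.9 104.9] turn [-0.1 -0.1  1. ]
```

Request:
{"op": "apply_moves", "data": {
  "motion": [100,0,1,30,0,0,1,100,0,1,60,0,0,1,100,0,1,90,0,0,1,100,0,1,104,0,0,1,100,0,1,104,0,0,1,60,0,1,104,0,0,1,40,0,1,104,0,0,1,20,0,1,104,0,0,1,10,0,1,104,0,0,1,0,0,1,104,0,0,1]
}}

```text
t: 24.77
tool_pos: [0.5374, 0.1767, 0.141]
orientation: [-1.919, 2.487, -0.002]
force: [0.0, -0.7, 0.2]
opening: 0.301
gripper_force: 0.0
```

Request:
{"op": "apply_moves", "data": {
  "motion": [0,0,0,0,0,0,0,0,0,0,0,0,0,0,0,0,0,0,0,0,0,0,0,0,0,0,0,0,0,0,0,0,0,0,0,0,0,0,0,0,0,0,0,0,0,0,0,0,0,0,-2,0,0,0,0,0,0,-6,0,0,0,0,0,0,-10,0,0,0,0,0]
}}

```text
t: 25.6
tool_pos: [0.5391, 0.1853, 0.1411]
orientation: [1.918, -2.486, 0.003]
force: [-2.6, -3.8, 7.1]
opening: 0.274
gripper_force: 24.5
```

```bash
python3 - <<'E'
from h import *
go([.5602+.249*-.001,.2615+.969*-.001,.14],165.6)
E
```

```text
t 25.6 pos [0.5391 0.1853 0.1411] F [-2.6 -3.8  7.1] open 0.274 g 24.5 j [ 0.68  0.26 -0.35  0.   -0.96 -0.93]
shift [-78.   -1.1   0.8] turn [-0.  -0.2 -0.3]
```

Request:
{"op": "apply_moves", "data": {
  "motion": [0,-5,0,0,0,0,0,0,-11,0,0,0,0,0,0,-17,0,0,0,0,0,0,-22,0,0,0,0,0,0,-26,0,0,0,0,0,0,-30,0,0,0,0,0,0,-33,0,0,0,0,0,0,-35,0,0,0,0,0,0,-37,0,0,0,0,0,0,-39,0,0,0,0,0]
}}

```text
t: 26.43
tool_pos: [0.5498, 0.2231, 0.1411]
orientation: [1.918, -2.486, 0.004]
force: [0.5, -4.0, 5.7]
opening: 0.271
gripper_force: 24.5
```

Request:
{"op": "apply_moves", "data": {
  "motion": [0,-2,0,0,0,0,0,0,-4,0,0,0,0,0,0,-6,0,0,0,0,0,0,-8,0,0,0,0,0,0,-10,0,0,0,0,0,0,-12,0,0,0,0,0,0,-14,0,0,0,0,0,0,-17,0,0,0,0,0,0,-20,0,0,0,0,0,0,-23,0,0,0,0,0]
}}

```text
t: 27.27
tool_pos: [0.5559, 0.2448, 0.1411]
orientation: [1.918, -2.487, 0.005]
force: [2.3, -5.7, 4.8]
opening: 0.275
gripper_force: 24.5
```

Request:
{"op": "apply_moves", "data": {
  "motion": [0,-3,0,0,0,0,0,0,-6,0,0,0,0,0,0,-9,0,0,0,0,0,0,-12,0,0,0,0,0,0,-15,0,0,0,0,0,0,-17,0,0,0,0,0,0,-19,0,0,0,0,0,0,-21,0,0,0,0,0,0,-23,0,0,0,0,0,0,-24,0,0,0,0,0]
}}

```text
t: 28.1
tool_pos: [0.5625, 0.2681, 0.1411]
orientation: [1.918, -2.487, 0.006]
force: [3.6, -6.4, 4.0]
opening: 0.273
gripper_force: 24.5
```

```bash
python3 - <<'E'
from h import *
go([.5602+.249*.017,.2615+.969*.017,.14],165.6)
t=snap("top");s=snap("scene")
c=lambda f,u,v,w:cv2.resize(f[v:v+90,u:u+w,::-1],(w*4,360),interpolation=cv2.INTER_CUBIC)
cv2.imwrite("pics/push.png",np.hstack([c(t['frame'],50,90,90),c(s['frame'],330,220,110)]))
E
```

```text
t 28.1 pos [0.5625 0.2681 0.1411] F [ 3.6 -6.4  4. ] open 0.273 g 24.5 j [ 0.76  0.34 -0.23  0.   -1.   -1.02]
shift [-10.    0.7   1.1] turn [-0.1 -0.2 -0.3]
```

View pics/push.png

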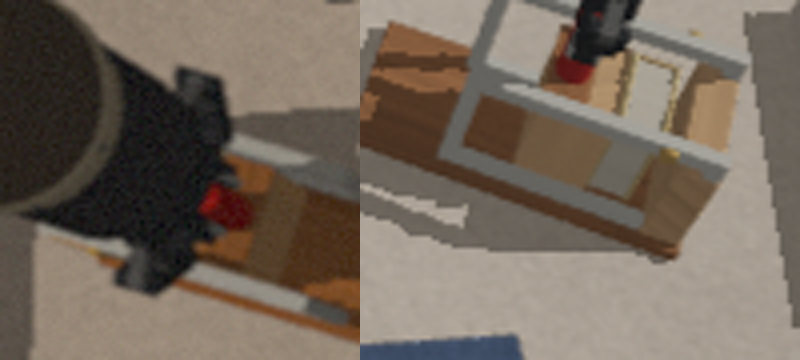

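The book (scene crop 648,90) sits flat on the sliding cheek with about 1 cm left to the fixed cheek. I'll continue slowly.

Request:
{"op": "apply_moves", "data": {
  "motion": [0,-1,0,0,0,0,0,0,-2,0,0,0,0,0,0,-3,0,0,0,0,0,0,-4,0,0,0,0,0,0,-5,0,0,0,0,0,0,-5.5,0,0,0,0,0,0,-6,0,0,0,0,0,0,-6.5,0,0,0,0,0,0,-7,0,0,0,0,0,0,-7,0,0,0,0,0]
}}

```text
t: 29.03
tool_pos: [0.5644, 0.2748, 0.1411]
orientation: [1.918, -2.487, 0.006]
force: [4.8, -6.4, 3.5]
opening: 0.272
gripper_force: 24.5
```

Request:
{"op": "apply_moves", "data": {
  "motion": [0,-0.4,0,0,0,0,0,0,-0.8,0,0,0,0,0,0,-1.2,0,0,0,0,0,0,-1.5,0,0,0,0,0,0,-1.8,0,0,0,0,0,0,-2,0,0,0,0,0,0,-2,0,0,0,0,0,0,-2,0,0,0,0,0,0,-2,0,0,0,0,0,0,-2,0,0,0,0,0]
}}

```text
t: 29.87
tool_pos: [0.565, 0.2767, 0.1412]
orientation: [1.919, -2.487, 0.006]
force: [5.0, -6.9, 2.9]
opening: 0.272
gripper_force: 24.5
```

Request:
{"op": "apply_moves", "data": {
  "motion": [0,-0.4,0,0,0,0,0,0,-0.8,0,0,0,0,0,0,-1.2,0,0,0,0,0,0,-1.5,0,0,0,0,0,0,-1.8,0,0,0,0,0,0,-2,0,0,0,0,0,0,-2,0,0,0,0,0,0,-2,0,0,0,0,0,0,-2,0,0,0,0,0,0,-2,0,0,0,0,0]
}}

```text
t: 30.7
tool_pos: [0.5655, 0.2786, 0.1411]
orientation: [1.918, -2.487, 0.006]
force: [5.6, -6.6, 3.3]
opening: 0.271
gripper_force: 24.5
```

Request:
{"op": "apply_moves", "data": {
  "motion": [0,-0.4,0,0,0,0,0,0,-0.8,0,0,0,0,0,0,-1.2,0,0,0,0,0,0,-1.5,0,0,0,0,0,0,-1.5,0,0,0,0,0,0,-1.5,0,0,0,0,0,0,-1.5,0,0,0,0,0,0,-1.5,0,0,0,0,0,0,-1.5,0,0,0,0,0,0,-1.5,0,0,0,0,0]
}}

```text
t: 31.53
tool_pos: [0.5657, 0.2795, 0.1411]
orientation: [1.918, -2.487, 0.006]
force: [4.2, -8.6, 4.2]
opening: 0.272
gripper_force: 24.5
```

Request:
{"op": "apply_moves", "data": {
  "motion": [0,-0.3,0,0,0,0,0,0,-0.6,0,0,0,0,0,0,-0.9,0,0,0,0,0,0,-1,0,0,0,0,0,0,-1,0,0,0,0,0,0,-1,0,0,0,0,0,0,-1,0,0,0,0,0,0,-1,0,0,0,0,0,0,-1,0,0,0,0,0,0,-1,0,0,0,0,0]
}}

```text
t: 32.37
tool_pos: [0.5657, 0.2795, 0.1411]
orientation: [1.917, -2.486, 0.007]
force: [4.2, -12.2, 6.1]
opening: 0.274
gripper_force: 24.6
```

Request:
{"op": "apply_moves", "data": {
  "motion": [0,-0.5,0,0,0,0,0,0,-1,0,0,0,0,0,0,-1,0,0,0,0,0,0,-1,0,0,0,0,0,50,-1,0,0,0,0,0,70,-1,0,0,0,0,0,100,-1,0,0,0,0,0,100,-1,0,0,0,0,0,100,-1,0,0,0,0,0,100,-1,0,0,0,0,0]
}}

```text
t: 33.2
tool_pos: [0.5649, 0.2836, 0.1396]
orientation: [1.918, -2.486, 0.002]
force: [-0.0, -0.0, -0.3]
opening: 0.999
gripper_force: 0.0
```

Request:
{"op": "apply_moves", "data": {
  "motion": [100,0,0,0,0,0,0,100,0,0,-10,0,0,0,100,0,0,-30,0,0,0,100,0,0,-60,0,0,0,100,0,0,-90,0,0,0,100,30,0,-110,0,0,0,100,70,0,-110,0,0,0,100,110,0,-110,0,0,0,100,150,0,-110,0,0,0,100,170,0,-110,0,0,0]
}}

```text
t: 34.03
tool_pos: [0.5204, 0.116, 0.2514]
orientation: [1.917, -2.488, 0.002]
force: [0.6, 0.5, -1.0]
opening: 1.001
gripper_force: 0.0
```

```bash
python3 - <<'E'
from h import *
t=snap("top");s=snap("scene");o=env.observe();print(o['t'],o['tool_pos'],o['force'])
c=lambda f,u,v,w:cv2.resize(f[v:v+90,u:u+w,::-1],(w*4,360),interpolation=cv2.INTER_CUBIC)
cv2.imwrite("pics/fin.png",np.hstack([c(t['frame'],50,90,90),c(s['frame'],330,200,110)]))
E
```

```text
34.1333 [0.5209389  0.11633472 0.25168992] [0.51512962 0.74189091 0.01125446]
```

View pics/fin.png

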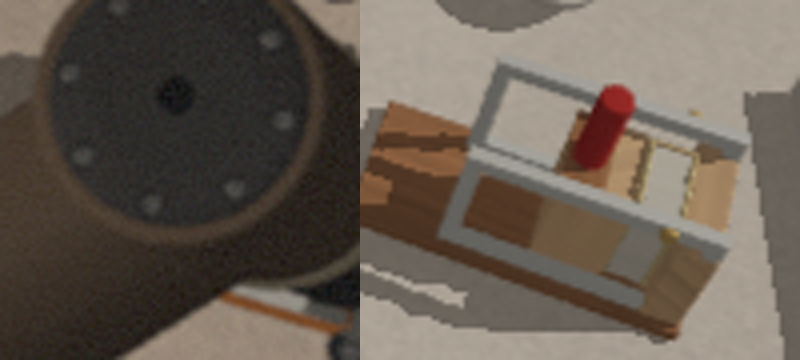

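The book (scene crop 668,185) is held between both cheeks with no visible gap, and the gripper is clear, so I'm handing in.

```bash
python3 -c "
from station import env
print(env.job_done())"
```

```text
the job is handed in; nothing more can be done
None
```

The job is handed in at about 34 s of the 72 s allowed: the book stands head up in the press, closed snugly against the fixed cheek and let go. The hand-in gave no verdict, so the fit rests on the last picture and on the cheek stopping firmly against the book at about 12 N.

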